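# Put the pocket torch on charge

### The job

Put the blue pocket torch on charge: gently roll it along the top of the dark wooden dock, without lifting it, until it has settled fully into the dock's grey V-shaped cradle, and let go of it. Then slide the orange switch in its recessed slot all the way towards the cradle end of the dock, leaving the torch seated and the bell and comb beside the dock where they are.

Things in the scene. Friction and masses are not known exactly. Their poses are not given: they have to be found in the camera images.
- dock: Dark wooden charging dock fixed to the shelf; origin at the centre of its underside, z up. A slab from x -110 to +100 mm, y -130 to +130 mm, flat top 24 mm above the shelf, nothing rising above that. The rolling deck (cork-faced, level with the top) covers x -110 to +36, y -130 to +50; the cradle lies beyond it (+x), the switch slot beside it (+y side).
- cradle (a point): Middle of the grey V cradle's mouth, level with the dock's top, at dock (+50, -40) mm, axes as the dock's. The V runs 160 mm along y; 45 degree flanks, mouth 28 mm wide in x, 14 mm deep; level wood beyond it. A torch placed lengthways within 28 mm of the middle sinks until its centre is straight over the line of the V, 8.6 mm above the dock's top (32.6 mm above the shelf).
- slot (a point): Middle of the switch slot's mouth, level with the dock's top, at dock (-30, +90) mm, axes as the dock's. The slot is 70 mm long (x), 36 mm wide (y), 12 mm deep.
- torch_center (a point): Centre of the blue cylindrical pocket torch, 32 mm in diameter, 104 mm long along its y axis, 0.11 to 0.23 kg, loose. It starts lying on the rolling deck (centre 40 mm above the shelf), a little askew to the cradle, and rolls freely. Its x and z axes turn as it rolls.
- torch: The whole torch (same object as the point torch_center): its own origin lies on its skin half-way along, underneath at the start (turns as it rolls); use torch_center for its place.
- power_switch (a joint): Travel of the orange slide switch along the dock's +x (towards the cradle end): 0 is off, 0.016 m is fully on; starts between 0 and 0.004. Slides stiffly with 1 to 2 N and stays where it is left.
- switch_nib (a point): Top centre of the orange switch nib, flush with the dock's top (24 mm above the shelf): 8 mm along the dock's x, 26 mm along y, 12 mm deep to the slot floor, in the middle of the slot's width (dock y +90). At joint 0 it is at dock x -17 mm, so at least 44 mm of empty slot, 36 mm wide, lies behind it (-x side) for a fingertip to go down into and push.
- bell: Bystander, loose: chrome press-button tap bell, 85 mm across and 57 mm tall, standing on the shelf beside the dock's left (+y) side; origin at the centre of its underside.
- comb: Bystander, loose: red folded plastic comb, 115 x 22 x 12 mm, long along its x, lying on the shelf beside the dock's right (-y) side; origin at the centre of its underside.

How it is judged:
By the outcome, as a careful person would: the job done as asked, in the order asked, and still so for the second after the job is handed in, with the robot touching nothing.
It also fails if it takes over 48 s, if anything falls off the work surface, if the arm or the gripper's body presses on something with over 40 N, if the wrist force passes 120 N, or if a joint passes its speed limit or range.

### The arm

A 6-joint arm with a two-finger parallel gripper is mounted at the origin on the work surface. World frame = base frame: x ahead of the robot, y to its left, z up, the work surface at z = 0. Lengths are in mm, angles in rad, forces in N, time in s.
With the tool pointing down it reaches from about 350 to 875 mm from the base axis. Payload 4.2 kg.
Tool frame: the origin (TCP) lies at the very end of the fingers, on their centre line; the grasp point (between the pads) lies 19 mm behind it (arm.grip_point_offset is the distance from the TCP to the grasp point, in mm); z points along the fingers, y is the direction in which the jaws open and shut (so a half turn about z gives the same grasp; the last joint's range is limited). The gripper opens to 85 mm and grips with 20 to 120 N. Pads are 22 mm wide; open, the fingers measure 114 mm over their backs; the gripper's body (76 mm by 85 mm) begins 54 mm behind the grasp point. The pads swing forward as they close: fully open they stand 13 mm farther back than shut.
Start: joints at [0.259, 0.385, 0.008, 0, -1.194, -0.259], TCP at [624.979, 0.025, 231.312] pointing down, gripper open.
Joint ranges: [-3.14, 3.14], [-1.21, 2.06], [-1.07, 1.41], [-3.16, 2.05], [-2.99, -0.16], [-3.1, 3.1]. Speed limits (rad/s): [2.79, 2.79, 3.14, 3.14, 3.14, 3.14].

### API

Orientations are given as a unit quaternion [x, y, z, w].
In Python, from bench import arm gives the robot as it stands.
- The arm moves only by the tool drive_tool, never from a script. Its argument "steps" is a list of rows, each a list of 5 numbers: the shift along the tool's x, y, z in m, then the turn about the tool's z in degrees, then the finger opening in m, from 0 to 0.0854. A call has 1 to 20 rows; each row shifts and turns the commanded pose from where the row before left it, along the tool's axes as they then stand; what a row does not reach is not made up. A row lasts 1/10 s, in which the tool goes at most 50 mm and 8.59 degrees, less where a joint would pass 70% of its speed; a pose out of reach is approached as far as the arm can. A call is refused whole if a number of a shift passes 0.05 or a number of a turn 8.59, either way. A call with a gripper value outside its range is refused whole. The fingers move at their own pace and stop on an object; the grip force is fixed at half the most. Time passes only in rows, so rows that do not move let the fingers close. It gives the time, the measured TCP pose, the force and the opening at its end, in the units of the state.
- arm.read_state(): the state, without advancing time (a new reading comes with each control period).
- arm.get_image(name): name is "scene" or "side" or "wrist"; returns (picture, depth): 384x512x3 uint8, blue, green, red; 384x512 float32, mm along the optical axis (not along the pixel's ray), 0 where there is no reading.
- arm.camera_params(name): a dict with "K" (3x3 intrinsics, pixels), "world_to_cam" (4x4, takes a point from world to camera coordinates); the wrist camera has in their place "mount" (4x4, takes a point from camera to tool coordinates, whose origin is the TCP and whose axes are the flange's). Camera axes: x right, y up, looking along -z (the intrinsics and any distortion apply to the point x, -y, -z); pixel columns grow to the right and rows downward; lengths in mm; the calibration is good to about 2 mm. A picture is of the moment at which its call begins: read the wrist's pose just before it. camera_params takes no time and is no camera call.
- arm.job_done(): hands the job in, once; it reports no verdict.
The state is a dict: "clock": time; "joints": joint angles; "joint_vel": joint speeds; "joint_efforts": joint torques, N m; "position": TCP position; "ee_rot": TCP orientation; "contact_force": force on the tool from outside, world axes, zero at the start; "wrist_torque": the same for the moment, N m; "gripper_width": finger opening in mm.
Only numpy, scipy, OpenCV 4.12 (cv2) and the standard library are available. Lean on these libraries where they do the work, as an engineer would, in place of code of your own. Each camera call takes 0.05 s, during which the arm holds its last target.

## Working session

There is one attempt and no reset: what is moved stays moved. The work goes in short steps, Python scripts to look and compute and a tool call to move; the robot and the scene stay as the last step left them, time stands still between calls to the robot, and variables do not carry over. Pictures are saved under pics/ and viewed, and the job is handed in when it is done.

Besides the shell and the picture viewer there is one more tool, called after ">>>" by a JSON object that holds its "name" and its "arguments". drive_tool: Moves the arm, as the interface text tells. Its arguments: {"type":"object","properties":{"steps":{"type":"array"}},"required":["steps"]}

```bash
mkdir -p pics; ls; cat > h.py <<'E'
import numpy as np,cv2
from bench import arm
from scipy.spatial.transform import Rotation as R
def shot(name,fn):
    s=arm.read_state(); im,d=arm.get_image(name); cv2.imwrite('pics/'+fn+'.png',im); np.savez('pics/'+fn+'.npz',im=im,d=d,p=s['position'],q=s['ee_rot']); return im,d,s
E
python3 - <<'E'
from h import *
for n in ['scene','side','wrist']:
    shot(n,n+'0'); c=arm.camera_params(n); print(n,{k:np.round(v,3).tolist() if not isinstance(v,str) else v for k,v in c.items()})
s=arm.read_state();print(s)
E
```

```text
pics
scene {'K': [[397.119, 0.0, 251.146], [0.0, 397.119, 195.462], [0.0, 0.0, 1.0]], 'world_to_cam': [[-0.238, 0.971, 0.001, 84.769], [-0.652, -0.16, 0.742, 354.1], [0.72, 0.176, 0.671, -1144.099], [0.0, 0.0, 0.0, 1.0]]}
side {'K': [[357.702, 0.0, 257.031], [0.0, 357.702, 185.848], [0.0, 0.0, 1.0]], 'world_to_cam': [[0.941, -0.337, -0.018, -516.243], [0.266, 0.706, 0.656, -230.383], [-0.208, -0.623, 0.754, -690.988], [0.0, 0.0, 0.0, 1.0]]}
wrist {'K': [[285.92, 0.0, 253.307], [0.0, 285.92, 190.253], [0.0, 0.0, 1.0]], 'mount': [[-0.0, 0.956, 0.292, 74.245], [1.0, 0.0, 0.0, -0.248], [-0.0, 0.292, -0.956, -142.043], [0.0, 0.0, 0.0, 1.0]]}
{'clock': 0.15, 'joints': array([ 2.58583614e-01,  3.85393011e-01,  6.92313627e-03, -3.19713260e-04,
       -1.19399473e+00, -2.58606870e-01]), 'joint_vel': array([ 2.18295872e-03, -2.07050099e-03,  2.78644808e-03,  3.85716954e-03,
        2.08756672e-03, -2.40560908e-05]), 'joint_efforts': array([-6.03353892e-04, -3.92678475e+01,  1.88581592e+01,  4.18858320e+00,
       -3.39302780e-03,  5.70479813e-06]), 'position': array([ 6.24559095e+02, -4.69496181e-03,  2.30463264e+02]), 'ee_rot': array([-7.07056625e-01,  7.07156427e-01,  5.47827392e-04, -6.46335080e-04]), 'contact_force': array([-0.71870633,  0.13875709,  0.51561544]), 'wrist_torque': array([-1.18278467e-02,  6.85337926e-05, -1.37998499e-02]), 'gripper_width': 85.48742151450955}
```

View pics/scene0.png

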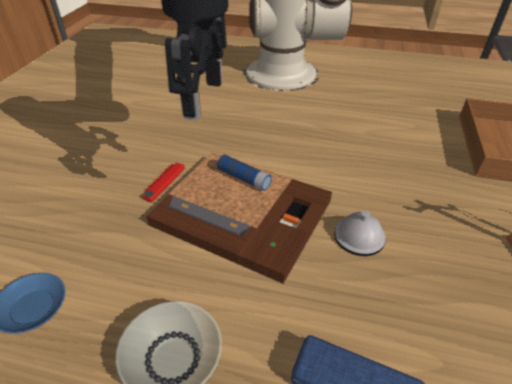

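View pics/side0.png

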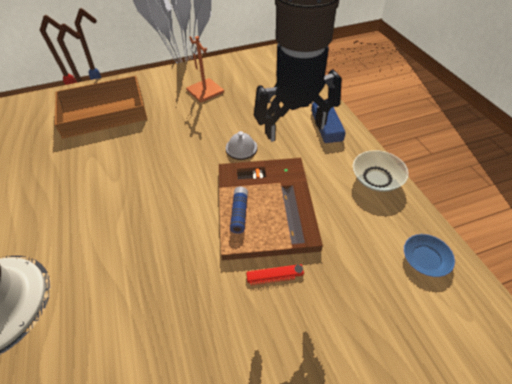

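View pics/wrist0.png

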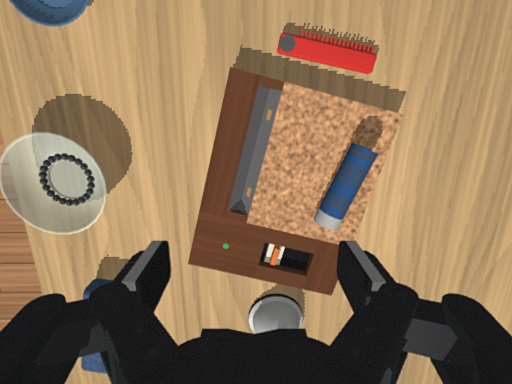

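The wrist view shows the dock turned by about 12°. The torch is around (347,187), the V around (255,150), the switch around (275,255), the comb around (330,52) and the bell around (276,312). Next I measure these points.

```bash
cat >> h.py <<'E'
def load(fn): 
    z=np.load('pics/'+fn+'.npz'); return z['im'],z['d'],z['p'],z['q']
def cam2world(name,p=None,q=None):
    c=arm.camera_params(name)
    if 'mount' in c:
        T=np.eye(4);T[:3,:3]=R.from_quat(q).as_matrix();T[:3,3]=p
        return np.array(c['K']),T@np.array(c['mount'])
    return np.array(c['K']),np.linalg.inv(np.array(c['world_to_cam']))
def rays(K,T,uv):
    uv=np.asarray(uv,float).reshape(-1,2)
    d=np.c_[(uv[:,0]-K[0,2])/K[0,0],-(uv[:,1]-K[1,2])/K[1,1],-np.ones(len(uv))]
    return T[:3,3],d@T[:3,:3].T
def onplane(K,T,uv,z):
    o,d=rays(K,T,uv); return o+d*((z-o[2])/d[:,2])[:,None]
def cloud(K,T,D):
    v,u=np.mgrid[:D.shape[0],:D.shape[1]]
    o,d=rays(K,T,np.c_[u.ravel(),v.ravel()]); P=o+d*D.ravel()[:,None]; P[D.ravel()==0]=np.nan
    return P.reshape(*D.shape,3)
E
cat > m.py <<'E'
from h import *
for n in ['wrist','scene','side']:
    im,D,p,q=load(n+'0'); K,T=cam2world(n,p,q); P=cloud(K,T,D)
    hsv=cv2.cvtColor(im,cv2.COLOR_BGR2HSV); H,S,V=cv2.split(hsv)
    near=(P[...,0]>380)&(P[...,0]<800)&(abs(P[...,1])<320)
    top=near&(P[...,2]>16)&(P[...,2]<31)
    m=cv2.morphologyEx(top.astype(np.uint8),cv2.MORPH_OPEN,np.ones((3,3)))
    k,l,st,ce=cv2.connectedComponentsWithStats(m); i=1+np.argmax(st[1:,4])
    pts=P[l==i]; 
    r=cv2.minAreaRect(pts[:,:2].astype(np.float32)); print(n,'dock',np.round(r[0],1),np.round(r[1],1),round(r[2],1),'z',np.median(pts[:,2]), 'table z',np.nanmedian(P[near&(abs(P[...,2])<10)][:,2]))
    print(np.round(cv2.boxPoints(r)).tolist())
    for nm,mk in dict(blue=(H>100)&(H<125)&(S>110)&(P[...,2]>30)&(P[...,2]<70),orange=(H<14)&(S>170)&(V>170)&(P[...,2]>12)&(P[...,2]<34)&(l>=0),tall=(P[...,2]>33)&(P[...,2]<70),red=((H<5)|(H>174))&(S>180)&(P[...,2]<25)).items():
        mk=(mk&near).astype(np.uint8); k,l2,st,ce=cv2.connectedComponentsWithStats(mk)
        for j in range(1,k):
            if st[j,4]>(15 if nm=='orange' else 60):
                pt=P[l2==j]; rr=cv2.minAreaRect(pt[:,:2].astype(np.float32))
                print('  ',nm,'px',np.round(ce[j]),st[j,4],'rect',np.round(rr[0],1),np.round(rr[1],1),round(rr[2],1),'z',np.round(np.percentile(pt[:,2],[5,50,95]),1))
E
python3 m.py
```

```text
wrist dock [581.3  38.9] [260.8 210.6] 75.6 z 23.526354721437997 table z -0.46459289295606254
[[447.0, -61.0], [651.0, -114.0], [716.0, 139.0], [512.0, 191.0]]
   blue px [364. 150.] 136 rect [498.1 -22.6] [ 5.7 26.7] 66.1 z [42.7 53.4 56. ]
   blue px [357. 161.] 325 rect [503.8  -9.7] [13.8 26.9] 67.5 z [42.1 53.2 56.1]
   blue px [352. 171.] 106 rect [508.4   1.9] [ 4.6 26.1] 67.7 z [41.5 53.4 55.9]
   blue px [349. 178.] 100 rect [511.3   9.4] [ 4.7 26.8] 67.8 z [42.  53.5 55.4]
   blue px [343. 190.] 455 rect [517.5  24.2] [20.8 27.5] 67.5 z [42.  53.2 55.9]
   blue px [336. 202.] 100 rect [523.7  38.8] [ 4.8 26.8] 67.7 z [40.9 53.3 55.9]
   blue px [332. 210.] 240 rect [527.8  49.6] [11.9 27.4] 69.7 z [42.3 53.2 55.6]
   orange px [310.  42.] 21 rect [ 560.  -140.7] [3.8 9.4] 55.4 z [12.  12.3 13.2]
   orange px [327.  50.] 30 rect [ 539.6 -132.8] [8.5 8.4] 64.5 z [12.1 12.4 13.2]
   orange px [309.  53.] 27 rect [ 558.6 -129.3] [15.1  6.2] 2.0 z [12.  12.3 13.1]
   orange px [347.  54.] 16 rect [ 516.6 -127.9] [3.2 9.7] 47.0 z [12.  12.6 13.4]
   orange px [340.  57.] 37 rect 
[... 1239 characters left out ...]
 246.5] [52.  51.8] 0.4 z [33.6 38.1 55.5]
   red px [164. 180.] 506 rect [ 539.8 -132.2] [ 30.7 112.7] 78.1 z [ 5.4 10.6 12.3]
side dock [583.1  37.3] [263.5 210.2] 75.5 z 25.32624187649293 table z 1.250778628264129
[[448.0, -64.0], [652.0, -117.0], [718.0, 139.0], [514.0, 191.0]]
   blue px [239. 204.] 69 rect [516.5  23.9] [19.3 22.6] 69.6 z [52.7 55.8 58.3]
   orange px [271. 272.] 367 rect [ 532.5 -129.1] [20.5 97.5] 78.4 z [12.2 13.3 14.9]
   tall px [241. 139.] 255 rect [591.1 241.6] [52.3 52.9] 72.7 z [34.  39.4 57.3]
   tall px [239. 209.] 638 rect [515.8  21.9] [106.8  31.7] 67.6 z [41.6 54.4 58.2]
   red px [272. 274.] 577 rect [ 536.9 -134.2] [ 26.5 109.8] 78.7 z [ 5.3 12.6 14.6]
```

All three views agree:

| Item | Position |
|---|---|
| Dock origin | ≈ (586, 37), yaw ≈ −14.5°, top z ≈ 24 (±1) |
| Torch centre | ≈ (515, 23.5), top z ≈ 56, axis at 67.6° (about 8° askew) |
| Cradle | ≈ (625, −14) |
| Nib | ≈ (596, 127), joint ≈ 3.7 mm |

My plan is to put both fingertips behind the torch, spread along its axis, and push it slowly while straightening it.

>>> {"name": "drive_tool", "arguments": {"steps": [[-0.01,0.037,0,0,0.05],[-0.01,0.037,0,0,0.05],[-0.01,0.037,0,0,0.05],[-0.01,0.037,0,0,0.05],[0,0,0.02,-8.45,0.05],[0,0,0.02,-8.45,0.05],[0,0,0.02,-8.45,0.05],[0,0,0.02,-8.45,0.05],[0,0,0.02,-8.45,0.05],[0,0,0.01,-8.45,0.05],[0,0,0,-8.45,0.05],[0,0,0,-8.45,0.05],[0,0,0,0,0.05],[0,0,0,0,0.05]]}}

```text
clock: 1.55
position: [476.9, 40.0, 121.3]
ee_rot: [0.981, -0.196, -0.0, 0.0]
contact_force: [0.7, -0.2, 0.5]
gripper_width: 49.8
```

```bash
cat > st.py <<'E'
from h import *
import sys
s=arm.read_state(); print(s['clock'],s['position'].round(1),s['contact_force'].round(2),s['gripper_width'],'tool x',R.from_quat(s['ee_rot']).as_matrix()[:,0].round(3),'j',s['joints'].round(2))
O=np.array([586.3,37.3]);a=np.radians(-14.5);E=np.array([[np.cos(a),np.sin(a)],[-np.sin(a),np.cos(a)]])
d=lambda w:(E@(np.asarray(w)[:2]-O)).round(1)
print('tcp in dock',d(s['position']))
for n in sys.argv[2:]:
    im,D,s=shot(n,sys.argv[1]+n);K,T=cam2world(n,s['position'],s['ee_rot']);P=cloud(K,T,D)
    H,S,V=cv2.split(cv2.cvtColor(im,cv2.COLOR_BGR2HSV))
    near=(P[...,0]>380)&(P[...,0]<800)&(abs(P[...,1])<320)
    # torch: barrel blue, joined across its rings, clear of the jaws
    b=((H>100)&(H<125)&(S>110)&(P[...,2]>24)&(P[...,2]<62)&near).astype(np.uint8)
    b=cv2.morphologyEx(b,cv2.MORPH_CLOSE,np.ones((5,5)));k,l,stt,c=cv2.connectedComponentsWithStats(b)
    if k>1:
        i=1+np.argmax(stt[1:,4]);pt=P[l==i];r=cv2.minAreaRect(pt[:,:2].astype(np.float32))
        bp=cv2.boxPoints(r);e=max([bp[1]-bp[0],bp[2]-bp[1]],key=np.linalg.norm)
        print(n,'blue barrel dock',d(r[0]),'size',np.round(r[1],1),'axis deg world',round(np.degrees(np.arctan2(e[1],e[0]))%180,1),'z95',np.nanpercentile(pt[:,2],97).round(1))
    o=((H<14)&(S>150)&(V>150)&(P[...,2]>16)&(P[...,2]<34)&near).astype(np.uint8);k,l,stt,c=cv2.connectedComponentsWithStats(o)
    for j in range(1,k):
        if stt[j,4]>20: r=cv2.minAreaRect(P[l==j][:,:2].astype(np.float32));print(n,'orange dock',d(r[0]),np.round(r[1],1),stt[j,4])
E
python3 st.py a wrist side
```

```text
1.55 [476.9  40.  121.3] [ 0.72 -0.2   0.53] 49.79620558383947 tool x [ 0.923 -0.384 -0.   ] j [ 0.42  0.26 -0.5  -0.   -0.82  0.75]
tcp in dock [-106.6  -24.8]
wrist blue barrel dock [nan nan] size [0. 0.] axis deg world nan z95 56.2
wrist orange dock [-14.5  89.9] [25.6  7.8] 310
side blue barrel dock [-65.8 -40.8] size [86.3 23.4] axis deg world 67.8 z95 58.7
```

View pics/awrist.png

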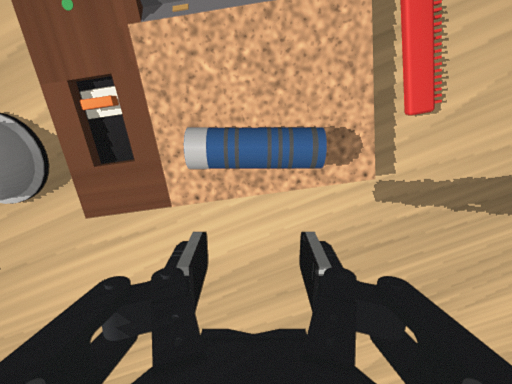

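View pics/aside.png

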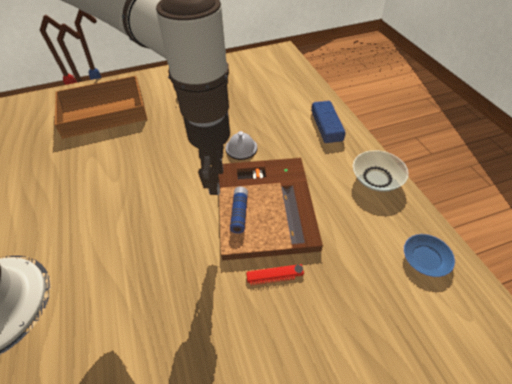

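The wrist view shows the torch level across the image at (255,148), parallel to the finger pair and centred between the fingertips at (200,235) and (308,235). I check how far the open tips stand back from the TCP before going down.

```bash
sed -i 's/pt=P\[l==i\];/pt=P[l==i];pt=pt[np.isfinite(pt).all(1)];/' st.py; python3 - <<'E'
from h import *
im,D,p,q=load('awrist');K,T=cam2world('wrist',p,q);P=cloud(K,T,D)
Rm=R.from_quat(q).as_matrix()
m=(D>0)&(P[...,2]>90); Q=(P[m]-p)@Rm
for sg in (-1,1):
    g=Q[(Q[:,1]*sg>0)&(Q[:,2]>-40)]; print(len(g), 'x',np.percentile(g[:,0],[1,99]).round(1),'y',np.percentile(g[:,1],[1,99]).round(1),'z',np.percentile(g[:,2],[1,50,99,100]).round(1))
    for a in range(-40,10,6):
        h=g[(g[:,2]>=a)&(g[:,2]<a+6)]
        if len(h): print(a,len(h),h.min(0).round(1),h.max(0).round(1))
t=(D>0)&(P[...,2]>33)&(P[...,2]<62)&(P[...,1]<80)&(P[...,0]>480); t=t.astype(np.uint8)
k,l,s,c=cv2.connectedComponentsWithStats(t);i=1+np.argmax(s[1:,4]);pt=P[l==i];print('torch',cv2.minAreaRect(pt[:,:2].astype(np.float32)),np.percentile(pt[:,2],98))
E
```

```text
1544 x [-10.4  11.5] y [-38.5 -25.1] z [-39.9 -26.   -4.2  -2.8]
-40 373 [-11.3 -38.2 -40. ] [ 11.7 -25.  -34.1]
-34 306 [-11.2 -39.  -34. ] [ 11.8 -25.  -28. ]
-28 276 [-11.1 -39.2 -28. ] [ 11.6 -25.  -22. ]
-22 242 [-11.  -38.9 -22. ] [ 11.7 -25.  -16. ]
-16 213 [-10.8 -38.9 -16. ] [ 11.8 -25.  -10.1]
-10 120 [-10.4 -37.2 -10. ] [ 11.4 -25.1  -4. ]
-4 14 [ -8.3 -25.6  -4. ] [  7.  -25.1  -2.8]
1542 x [-10.6  11.6] y [24.4 37.9] z [-39.9 -26.1  -4.2  -2. ]
-40 375 [-11.4  24.2 -40. ] [ 11.7  31.2 -34. ]
-34 303 [-10.9  24.4 -33.9] [ 11.8  38.3 -28. ]
-28 277 [-11.1  24.4 -28. ] [ 11.6  38.4 -22. ]
-22 249 [-10.9  24.3 -22. ] [ 11.6  38.3 -16. ]
-16 206 [-10.8  24.4 -16. ] [ 11.7  37.9 -10.1]
-10 117 [-10.7  24.4 -10. ] [11.4 36.5 -4.1]
-4 15 [-8.8 24.5 -4. ] [ 9.4 24.8 -2. ]
torch ((514.8744506835938, 23.472145080566406), (104.3406753540039, 31.455303192138672), 67.52587890625) 56.356073240970254
```

>>> {"name": "drive_tool", "arguments": {"steps": [[0,0,0.02,0,0.05],[0,0,0.025,0,0.05],[0,0,0.025,0,0.05],[0,0,0.015,0,0.05],[0,0,0.007,0,0.05],[0,0,0,0,0.05],[0,0,0,0,0.05]]}}

```text
clock: 2.35
position: [477.6, 40.2, 29.9]
ee_rot: [0.981, -0.194, 0.001, -0.0]
contact_force: [0.4, 0.2, -0.5]
gripper_width: 49.6
```

```bash
python3 st.py b scene wrist
```

```text
2.35 [477.6  40.2  29.9] [ 0.42  0.23 -0.47] 49.60411067170996 tool x [ 0.924 -0.381  0.001] j [ 0.42  0.4  -0.59  0.   -0.58  0.76]
tcp in dock [-106.   -24.4]
scene blue barrel dock [-61.3 -40.6] size [83.4 23.3] axis deg world 68.3 z95 56.0
scene orange dock [-13.9  90.3] [25.4  9.4] 63
wrist blue barrel dock [-64.5 -29.9] size [20.9 29.1] axis deg world 157.5 z95 56.0
wrist orange dock [-14.5  84.8] [16.8  7.8] 452
```

View pics/bscene.png

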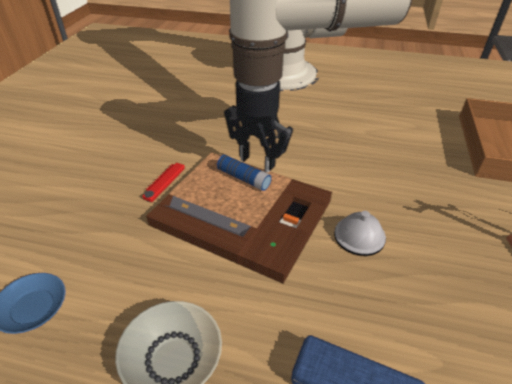

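View pics/bwrist.png

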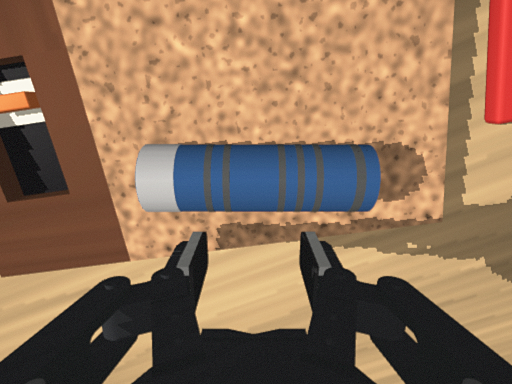

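The wrist view shows both tips at z ≈ 30, centred behind the torch (torch at (258,178), tips at (200,235) and (308,235)) and about 13 mm short of contact. I push slowly and start turning it straight.

>>> {"name": "drive_tool", "arguments": {"steps": [[0.003,0,0,0,0.05],[0.003,0,0,0,0.05],[0.003,0,0,0,0.05],[0.002,0,0,0,0.05],[0.002,0,0,0,0.05],[0.002,0,0,0,0.05],[0.002,0,0,0,0.05],[0.002,0,0,-0.5,0.05],[0.002,0,0,-0.5,0.05],[0.002,0,0,-0.5,0.05],[0.002,0,0,-0.5,0.05],[0.002,0,0,-0.5,0.05],[0.002,0,0,-0.5,0.05],[0.002,0,0,-0.5,0.05],[0.002,0,0,-0.5,0.05]]}}

```text
clock: 3.95
position: [507.8, 27.9, 29.3]
ee_rot: [0.987, -0.16, 0.0, 0.0]
contact_force: [-0.2, 0.7, 0.6]
gripper_width: 49.7
```

```bash
python3 st.py c wrist
```

```text
3.95 [507.8  27.9  29.3] [-0.15  0.74  0.6 ] 49.70764861100378 tool x [ 0.949 -0.315  0.   ] j [ 0.37  0.44 -0.52  0.   -0.61  0.88]
tcp in dock [-73.6 -28.8]
wrist blue barrel dock [-43.  -32.8] size [20.9 28.9] axis deg world 157.7 z95 56.0
wrist orange dock [-14.3  88.9] [24.6  7.8] 667
```

View pics/cwrist.png

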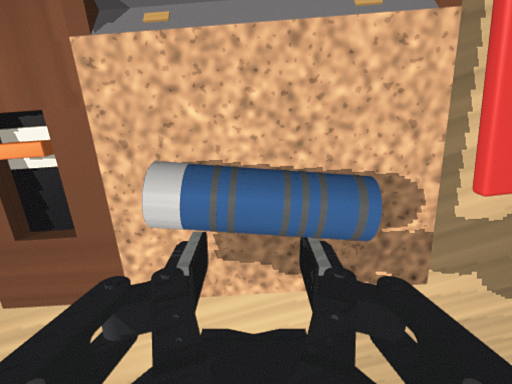

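The torch rolled straight on to dock x ≈ −43, still at 67.7°, just ahead of the right fingertip (308,237). I keep pushing to swing it square.

>>> {"name": "drive_tool", "arguments": {"steps": [[0.002,0,0,-0.5,0.05],[0.0025,0,0,-0.5,0.05],[0.0025,0,0,-0.5,0.05],[0.0025,0,0,-0.5,0.05],[0.0025,0,0,-0.5,0.05],[0.0025,0,0,-0.5,0.05],[0.0025,0,0,-0.5,0.05],[0.0025,0,0,-0.5,0.05],[0.0025,0,0,0,0.05],[0.0025,0,0,0,0.05],[0.0025,0,0,0,0.05],[0.0025,0,0,0,0.05]]}}

```text
clock: 5.2
position: [536.2, 19.8, 29.3]
ee_rot: [0.992, -0.125, 0.0, -0.0]
contact_force: [-0.7, 0.0, -0.4]
gripper_width: 50.0
```

```bash
python3 st.py d wrist
```

```text
5.2 [536.2  19.8  29.3] [-0.74  0.02 -0.4 ] 49.97090648287074 tool x [ 0.969 -0.249  0.   ] j [ 0.34  0.47 -0.45  0.   -0.65  0.98]
tcp in dock [-44.1 -29.5]
wrist blue barrel dock [-11.9 -37.2] size [21.1 28.8] axis deg world 157.2 z95 56.0
wrist orange dock [-14.1  92.5] [31.9  8.1] 765
```

View pics/dwrist.png

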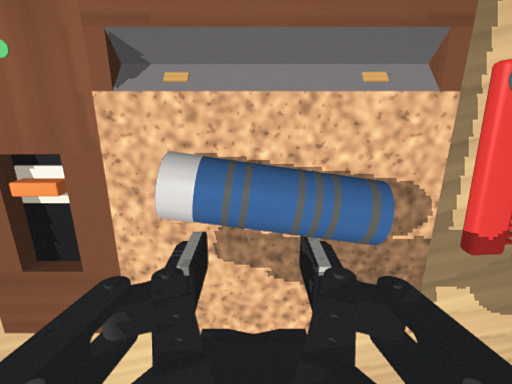

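The torch, with its centre near dock x ≈ −12, is still about 8° askew. It rolls ahead of the right finger without turning, so its head end will drop into the V first and the right finger can then bring the other end square. Carrying on slowly.

>>> {"name": "drive_tool", "arguments": {"steps": [[0.0025,0,0,0,0.05],[0.0025,0,0,0,0.05],[0.0025,0,0,0,0.05],[0.0025,0,0,0,0.05],[0.0025,0,0,0,0.05],[0.0025,0,0,0,0.05],[0.0025,0,0,0,0.05],[0.0025,0,0,0,0.05],[0.0025,0,0,0,0.05],[0.0025,0,0,0,0.05],[0.0025,0,0,0,0.05],[0.0025,0,0,0,0.05],[0.0025,0,0,0,0.05],[0.0025,0,0,0,0.05]]}}

```text
clock: 6.65
position: [570.1, 11.1, 29.3]
ee_rot: [0.992, -0.125, -0.0, -0.0]
contact_force: [-0.1, 0.1, 0.2]
gripper_width: 50.1
```

```bash
python3 st.py e wrist
```

```text
6.65 [570.1  11.1  29.3] [-0.09  0.08  0.17] 50.09910181476381 tool x [ 0.969 -0.249 -0.   ] j [ 0.3   0.52 -0.36 -0.   -0.69  1.02]
tcp in dock [ -9.1 -29.4]
wrist blue barrel dock [ 22.3 -41.9] size [21.1 29.1] axis deg world 157.0 z95 55.9
wrist orange dock [-13.8  90. ] [38.2 10.1] 364
```

View pics/ewrist.png

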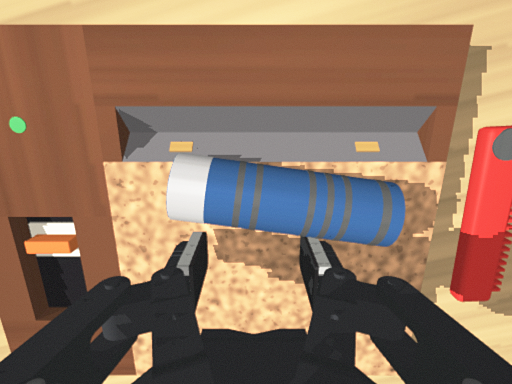

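The head end (188,187) is at the lip of the V, with the right finger behind the barrel. Continuing gently.

>>> {"name": "drive_tool", "arguments": {"steps": [[0.002,0,0,0,0.05],[0.002,0,0,0,0.05],[0.002,0,0,0,0.05],[0.002,0,0,0,0.05],[0.002,0,0,0,0.05],[0.002,0,0,0,0.05],[0.002,0,0,0,0.05],[0.002,0,0,0,0.05],[0.002,0,0,0,0.05],[0,0,0,0,0.05],[0,0,0,0,0.05]]}}

```text
clock: 7.8
position: [587.4, 6.6, 29.3]
ee_rot: [0.992, -0.125, -0.0, 0.0]
contact_force: [-0.3, 1.0, -0.6]
gripper_width: 49.9
```

```bash
python3 st.py f wrist
```

```text
7.8 [587.4   6.6  29.3] [-0.3   1.01 -0.57] 49.867904828582766 tool x [ 0.969 -0.249 -0.   ] j [ 0.29  0.54 -0.32 -0.   -0.71  1.03]
tcp in dock [  8.7 -29.4]
wrist blue barrel dock [ 51.6 -44.6] size [21.  29.2] axis deg world 165.6 z95 48.6
wrist orange dock [-13.9  92.6] [33.2 10.6] 387
```

View pics/fwrist.png

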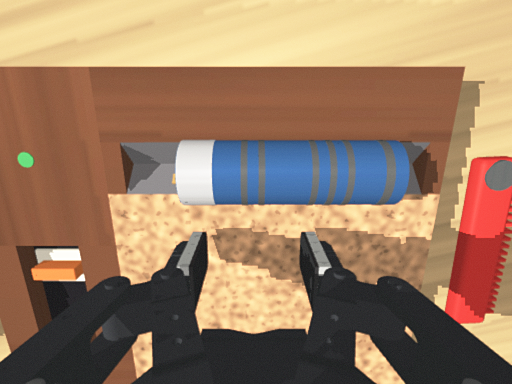

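The torch has dropped in. It lies square in the V (barrel (310,172)), axis 75.6° against the dock's 75.5°, centre x ≈ 50, top at 48.6 mm as expected. I back off, rise, shut the gripper and go over the slot.

>>> {"name": "drive_tool", "arguments": {"steps": [[-0.005,0,0,0,0.05],[-0.005,0,0,0,0.05],[0,0,-0.02,0,0.05],[0,0,-0.03,0,0.04],[0,0,-0.03,0,0.0],[-0.01,-0.03,0,0,0],[-0.01,-0.03,0,0,0],[-0.01,-0.03,0,0,0],[-0.01,-0.03,0,0,0],[0,0,0,8.5,0],[0,0,0,8.5,0],[0,0,0,8.5,0],[0,0,0,8.5,0],[0,0,0,8.5,0],[0,0,0,8.5,0],[0,0,0,8.5,0],[0,0,0,8.5,0],[0,0,0,8.5,0],[0,0,0,8.5,0],[0,0,0,5,0]]}}

```text
clock: 9.85
position: [568.1, 135.3, 109.2]
ee_rot: [-0.611, 0.792, 0.0, -0.0]
contact_force: [-0.6, 0.1, -0.0]
gripper_width: -0.1
```

>>> {"name": "drive_tool", "arguments": {"steps": [[0,0,0,0,0],[0,0,0,0,0]]}}

```text
clock: 10.05
position: [568.4, 135.3, 109.3]
ee_rot: [-0.614, 0.79, 0.0, -0.0]
contact_force: [-0.0, -0.2, 0.3]
gripper_width: -0.0
```

```bash
python3 st.py g wrist scene; python3 - <<'E'
from h import *
im,D,p,q=load('gwrist');K,T=cam2world('wrist',p,q);P=cloud(K,T,D)
Q=(P[(D>0)&(P[...,2]>90)]-p)@R.from_quat(q).as_matrix()
for a in range(-40,10,5):
    h=Q[(Q[:,2]>=a)&(Q[:,2]<a+5)]
    if len(h): print(a,len(h),h.min(0).round(1),h.max(0).round(1))
E
```

```text
10.05 [568.4 135.3 109.3] [-0.02 -0.24  0.26] -0.029233502680373946 tool x [-0.247 -0.969  0.   ] j [ 0.51  0.43 -0.26 -0.   -0.89 -0.76]
tcp in dock [-41.9  90.4]
wrist blue barrel dock [ 48.6 -37.4] size [22.8 29.9] axis deg world 167.0 z95 48.8
wrist orange dock [-14.6  89.9] [25.8  7. ] 264
scene blue barrel dock [ 55.3 -55. ] size [86.  23.1] axis deg world 75.3 z95 48.6
scene orange dock [-13.6  90.6] [25.1  8.1] 63
-40 532 [-11.4 -16.4 -40. ] [ 12.1  15.8 -35.1]
-35 210 [  6.3 -13.6 -35. ] [ 11.4  13.4 -30. ]
-30 329 [  5.7 -13.7 -30. ] [ 11.4  13.5 -25. ]
-25 286 [  5.4 -13.6 -25. ] [ 11.4  13.6 -20. ]
-20 279 [  5.5 -13.5 -20. ] [ 11.3  13.5 -15. ]
-15 230 [  5.7 -13.5 -15. ] [ 11.3  13.3 -10. ]
-10 190 [  5.7 -12.6 -10. ] [11.1 12.5 -5. ]
-5 41 [ 5.9 -9.8 -4.9] [10.8  6.1 -2.1]
```

View pics/gwrist.png

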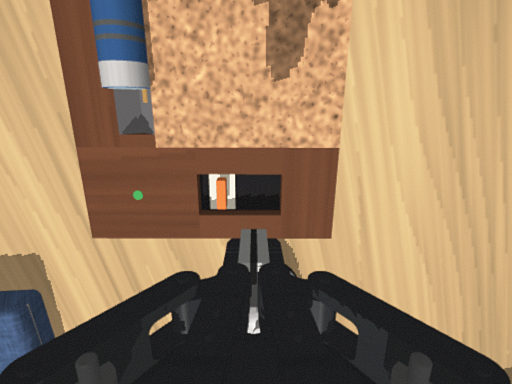

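View pics/gscene.png

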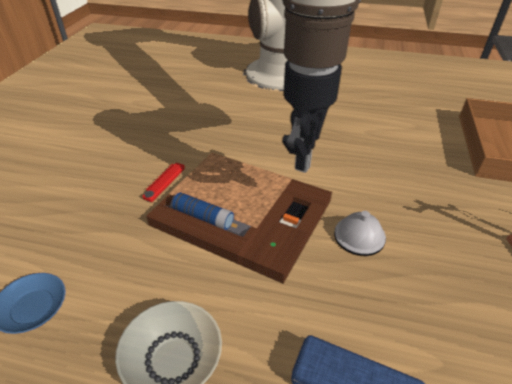

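The torch is still seated (scene view: (208,212)). The nib shows at (221,194) and the slot mouth spans columns 199–281 and rows 174–214. I check the slot mouth against my dock frame, then go down.

```bash
python3 - <<'E'
from h import *
O=np.array([586.3,37.3]);a=np.radians(-14.5);E=np.array([[np.cos(a),np.sin(a)],[-np.sin(a),np.cos(a)]])
im,D,p,q=load('gwrist');K,T=cam2world('wrist',p,q)
print([(E@(w[:2]-O)).round(1).tolist() for w in onplane(K,T,[[199,174],[281,174],[281,214],[199,214],[221.5,195],[335,238],[92,238]],24)])
E
```

```text
[[2.7, 71.9], [-64.3, 71.7], [-65.4, 106.7], [4.5, 107.0], [-15.2, 89.9], [-113.5, 129.1], [99.4, 129.9]]
```

>>> {"name": "drive_tool", "arguments": {"steps": [[0.001,0,0.025,0,0],[0,0,0.025,0,0],[0,0,0.02,0,0],[0,0,0.01,0,0],[0,0,0.007,0,0],[0,0,0.006,0,0],[0,0,0,0,0]]}}

```text
clock: 10.85
position: [568.5, 134.4, 16.1]
ee_rot: [-0.613, 0.79, 0.0, -0.0]
contact_force: [-0.2, -0.6, 0.5]
gripper_width: -0.1
```

```bash
python3 st.py i wrist side
```

```text
10.85 [568.5 134.4  16.1] [-0.21 -0.63  0.52] -0.05265799160078602 tool x [-0.248 -0.969  0.   ] j [ 0.51  0.55 -0.34 -0.   -0.68 -0.76]
tcp in dock [-41.5  89.5]
wrist blue barrel dock [ 39.9 -16.7] size [12.7 13.5] axis deg world 166.2 z95 47.4
wrist orange dock [-17.8  88.7] [ 6.9 26.2] 209
side blue barrel dock [ 50.2 -57.3] size [85.6 25.1] axis deg world 76.0 z95 51.5
```

View pics/iwrist.png

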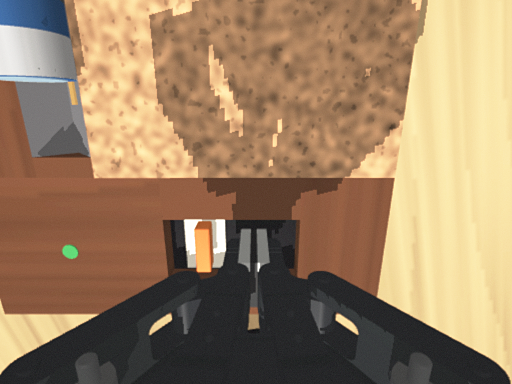

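The fingertip is in the slot at (255,245) with no contact force, and the nib is at (204,247). I push along dock +x, which is tool −y.

>>> {"name": "drive_tool", "arguments": {"steps": [[0,-0.003,0,0,0],[0,-0.003,0,0,0],[0,-0.003,0,0,0],[0,-0.0015,0,0,0],[0,-0.0015,0,0,0],[0,-0.0015,0,0,0],[0,-0.0015,0,0,0],[0,-0.0015,0,0,0],[0,-0.0015,0,0,0],[0,-0.0015,0,0,0],[0,0,0,0,0]]}}

```text
clock: 12.05
position: [587.7, 129.5, 16.3]
ee_rot: [-0.613, 0.79, -0.0, 0.0]
contact_force: [-0.3, 1.3, 0.1]
gripper_width: -0.5
```

```bash
python3 st.py j wrist
```

```text
12.05 [587.7 129.5  16.3] [-0.32  1.3   0.12] -0.48435708348990236 tool x [-0.249 -0.969 -0.   ] j [ 0.49  0.57 -0.29  0.   -0.71 -0.74]
tcp in dock [-21.7  89.6]
wrist blue barrel dock [ 47.8 -14.6] size [12.5 30.4] axis deg world 174.8 z95 48.8
wrist orange dock [-7.4 79.3] [6.5 9.8] 129
```

View pics/jwrist.png

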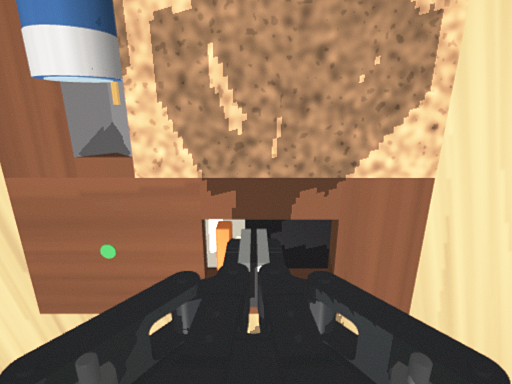

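The nib has moved with the finger and there are a few mm left. I go on in 1 mm steps and watch the force.

>>> {"name": "drive_tool", "arguments": {"steps": [[0,-0.001,0,0,0],[0,-0.001,0,0,0],[0,-0.001,0,0,0],[0,0,0,0,0]]}}

```text
clock: 12.5
position: [590.4, 128.7, 16.2]
ee_rot: [-0.613, 0.79, 0.0, -0.0]
contact_force: [-0.8, 0.3, 0.9]
gripper_width: -0.0
```

>>> {"name": "drive_tool", "arguments": {"steps": [[0,-0.001,0,0,0],[0,0,0,0,0]]}}

```text
clock: 12.7
position: [591.3, 128.5, 16.2]
ee_rot: [-0.613, 0.79, 0.0, -0.0]
contact_force: [-0.6, 0.1, -0.0]
gripper_width: -0.2
```

```bash
python3 st.py k wrist
```

```text
12.7 [591.3 128.5  16.2] [-0.63  0.13 -0.  ] -0.1744456711223302 tool x [-0.249 -0.969  0.   ] j [ 0.48  0.58 -0.28 -0.   -0.71 -0.73]
tcp in dock [-18.   89.5]
wrist blue barrel dock [ 48.  -16.2] size [12.6 28.5] axis deg world 167.6 z95 48.7
wrist orange dock [-3.5 79.1] [6.1 9.6] 131
```

View pics/kwrist.png

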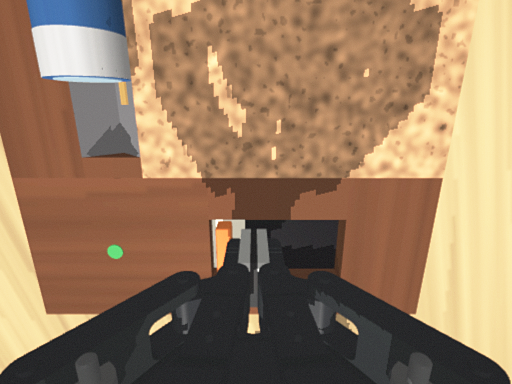

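A sliver of white still shows beyond the nib and the force is only friction-sized, so it isn't at the stop yet. A little further.

>>> {"name": "drive_tool", "arguments": {"steps": [[0,-0.0007,0,0,0],[0,-0.0007,0,0,0],[0,0,0,0,0]]}}

```text
clock: 13.05
position: [592.4, 128.2, 16.2]
ee_rot: [-0.613, 0.79, 0.0, -0.0]
contact_force: [-3.0, 0.8, 1.4]
gripper_width: -0.2
```

>>> {"name": "drive_tool", "arguments": {"steps": [[0,-0.0007,0,0,0],[0,0,0,0,0]]}}

```text
clock: 13.25
position: [592.5, 128.0, 16.2]
ee_rot: [-0.613, 0.79, 0.0, -0.001]
contact_force: [-4.0, 1.9, 2.6]
gripper_width: 0.2
```

>>> {"name": "drive_tool", "arguments": {"steps": [[0,-0.001,0,0,0],[0,0,0,0,0]]}}

```text
clock: 13.45
position: [592.7, 128.0, 16.1]
ee_rot: [-0.613, 0.79, 0.001, -0.001]
contact_force: [-6.4, 4.0, 3.7]
gripper_width: -0.0
```

The finger stalls at 592.7 while the force climbs to about 7 N, so the switch is at its stop. I back off, rise out and check.

>>> {"name": "drive_tool", "arguments": {"steps": [[0,0.004,0,0,0],[0,0.006,0,0,0],[0,0,-0.02,0,0],[0,0,-0.03,0,0],[0,0,-0.04,0,0],[0,0.03,-0.04,0,0],[0,0.03,-0.03,0,0],[0,0,0,0,0],[0,0,0,0,0]]}}

```text
clock: 14.35
position: [526.6, 145.4, 177.6]
ee_rot: [-0.613, 0.79, -0.0, 0.002]
contact_force: [-0.0, -0.6, -1.5]
gripper_width: 0.1
```

```bash
python3 st.py l0 wrist scene; sed -i "s/\['wrist','scene','side'\]/['wrist','scene']/; s/load(n+'0')/load('l0'+n)/" m.py; python3 m.py | grep -v 'orange.*z \[12'
```

```text
14.35 [526.6 145.4 177.6] [-0.02 -0.64 -1.47] 0.1287418269498104 tool x [-0.248 -0.969 -0.002] j [ 0.57  0.3  -0.27  0.   -1.   -0.82]
tcp in dock [-84.9  89.8]
wrist blue barrel dock [ 48.5 -40.4] size [59.1 29.9] axis deg world 75.0 z95 48.9
wrist orange dock [-0.2 89.9] [24.5  9.8] 167
scene blue barrel dock [ 55.7 -55.5] size [85.4 23.9] axis deg world 76.3 z95 48.9
scene orange dock [-0.2 90.2] [26.1  7.6] 52
wrist dock [589.1  66.2] [203.3 210.9] 75.6 z 23.599538895061016 table z -0.5270843617111893
[[462.0, -6.0], [666.0, -59.0], [717.0, 138.0], [512.0, 191.0]]
   blue px [100.   7.] 247 rect [617.4 -33.5] [ 5.1 28.7] 74.9 z [35.3 45.8 48.5]
   blue px [103.  29.] 1027 rect [622.  -18.2] [20.9 29.8] 76.2 z [35.1 45.8 48.6]
   blue px [105.  49.] 219 rect [625.7  -2.5] [ 4.9 28.8] 74.8 z [35.1 45.9 48.6]
   blue px [107.  64.] 535 rect [628.7   8.8] [12.2 28.8] 75.6 z [35.  45.9 48.7]
   orange px [175. 175.] 162 rect [607.7 124.6] [24.5  8.1] 76.3 z [22.3 23.4 24.6]
   tall px [104.  45.] 3422 rect [625.8  -5.4] [75.9 31.4] 75.7 z [36.  45.8 48.7]
   tall px [211. 265.] 450 rect [600.2 232.2] [44.9 19.7] 39.7 z [33.4 36.9 41.3]
scene dock [581.1  38.4] [261.3 213.5] 75.4 z 23.40372997417478 table z -0.6253352509415322
[[445.0, -61.0], [652.0, -115.0], [717.0, 138.0], [511.0, 192.0]]
   blue px [182. 202.] 108 rect [619.6 -55.3] [13.9 22.5] 74.5 z [33.3 44.1 48.2]
   blue px [200. 209.] 173 rect [628.6 -19.8] [20.9 23.1] 75.8 z [32.7 44.3 48.3]
   blue px [213. 214.] 94 rect [636.    6.1] [11.1 21.5] 71.1 z [32.3 43.5 48.3]
   orange px [287. 222.] 44 rect [608.  125.1] [24.9  7.1] 75.6 z [22.2 23.4 24.6]
   tall px [202. 209.] 965 rect [625.5 -19.8] [105.7  33.1] 77.1 z [34.5 44.9 48.5]
   tall px [363. 223.] 606 rect [592.3 246.4] [52.  51.9] 0.4 z [33.7 38.  55.4]
   red px [164. 180.] 499 rect [ 540.2 -132.6] [ 30.2 112.6] 78.5 z [ 5.2 10.6 12.4]
```

View pics/l0wrist.png

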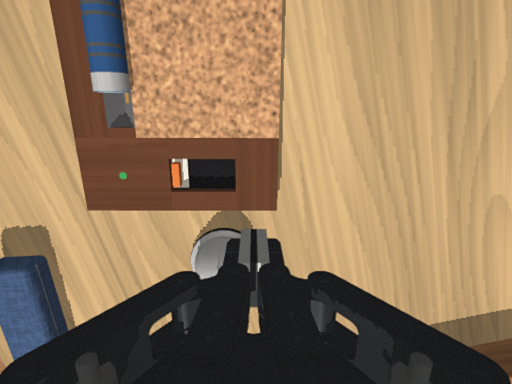

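View pics/l0scene.png

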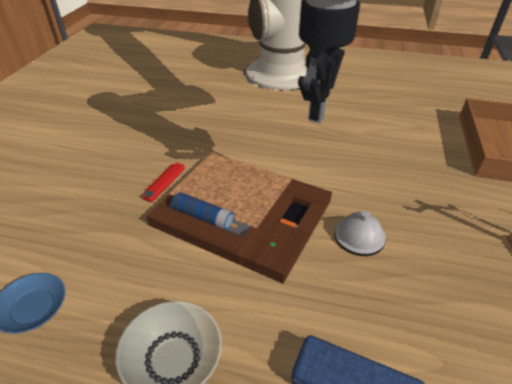

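The nib now sits at the cradle end of its slot ((175,175) in the wrist view), reading dock x ≈ −0.2 against a nominal −1. The torch is seated and the bell and comb haven't moved. Handing in.

```bash
python3 -c "
from bench import arm
print(arm.job_done())"
```

```text
the job is handed in; nothing more can be done
None
```

The torch is seated in the grey V cradle and released, and the orange switch is pushed all the way towards the cradle end. I handed the job in with the clock at about 14.5 s of the 48 s allowed.

I rolled the torch slowly along the deck with two fingertips behind it and never gripped or lifted it. It would not turn straight while rolling, as I had planned. It stayed about 8° askew up to the V and squared itself as it dropped in. I then pushed the switch with the closed fingertip until it stalled.

Last checks, after the arm had moved clear:

| Check | Measured | Expected |
|---|---|---|
| Torch axis | 75.7–77.1° | 75.5° (the V) |
| Torch centre, world x, y | (625.5, −19.8) mm | on the V line; cradle middle is (624.7, −13.9) |
| Torch top height | 48.5–48.9 mm | 48.6 mm |
| Switch nib, dock x | −0.2 mm | −1.0 mm |
| Bell and comb shift since the start | under 1 mm | none |

- **Switch:** the force rose to roughly 8 N while the finger stopped moving. The 0.8 mm disagreement is within the camera calibration (about 2 mm).
- **Side camera:** it read heights about 2 mm higher than the other two views throughout, so I did not rely on it.

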